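# Put the sharpening stone away in its push-latch box

### The job

Put the sharpening stone away: press the box's lid down over its latch so that it springs open, lay the stone gently, flat and fully home in the fitted seat inside, and then press the lid shut until it latches and stays closed by itself. Feel for the latch and press gently, never harder than 20 N on the box or its lid, and leave the other things on the bench where they are.

Things in the scene. Friction and masses are not known exactly. Their poses are not given: they have to be found in the camera images.
- stonebox: Fixed wooden box for the stone, 210 (x) x 190 (y) x 75 mm high, walls 8 mm. Origin: centre of its underside, on the bench; x along the hinge, y towards the hinge side, z up. Its lid is set between the walls.
- seat (a point): Centre of the stone's flat seat inside the box, 22 mm above the bench straight over the box's origin, same axes. The seat is 144 (x) x 54 (y) mm, so 2 mm of play all round, marked out by wooden blocks at its corners and ends, 9 mm high with 3 mm bevels. Its long sides are free for fingers over 47 mm either side of the middle; 65 mm is free from the middle line to the catch on the -y wall.
- lid (a joint): Lid angle, rad: 0 to 0.02 latched shut (flush with the rim, or up to 2.5 mm proud at the free edge), 1.9 fully open (leaning back past upright on the +y side). Wooden panel 188 (x) x 166 mm, 8 mm thick, hinged at the +y wall; a damped spring opens it in about 1 s. Below 0 it is pressed in. Swinging it down takes 3 to 5 N near the free edge.
- lid_pad (a point): Where to press: centre of a 22 mm steel disc on the lid's outer face (1 mm under its top), 150 mm from the hinge axis, over the hidden push-push latch at the middle of the free (-y) edge. Rim wall 22 mm beyond it. Latched: press it down to the firm stop, 7 to 19 mm (differs from box to box), and let go: the lid springs open. z points out of the outer face.
- lid_hinge (a point): Middle of the hinge axis: 85 mm to +y of the box's centre, 70 mm above the bench, in the lid's mid-plane (outer face 4 mm off). To relatch: swing the lid down, press to the firm stop, 6 to 18 mm below latched height, let go; it rises to latched. A press that stops short changes nothing; another full press releases. Pressing takes 3 to 5 N up to the stop, 7 to 11 N there is ample.
- stone: Loose two-layer grey sharpening stone lying flat on the bench, 140 (x) x 50 (y) x 25 mm, 0.3 to 0.5 kg. Origin: centre of its underside; z up. Either way round will do.
- mallet: Bystander. Wooden mallet lying on the bench, head 120 x 65 x 60 mm high, handle 26 mm thick and 185 mm long. Origin: on the bench, under the handle's head end.
- chisel: Bystander. Bench chisel lying flat, 240 mm long, 28 mm thick wooden handle, steel blade. Origin: on the bench under its middle.
- glue: Bystander. White glue bottle standing upright, 60 mm across, 170 mm high. Origin: centre of its underside.
- square: Bystander. Try square lying flat: wooden stock 100 x 22 x 18 mm, steel blade 140 mm. Origin: under the middle of the stock.
- brush: Bystander. Bench brush lying flat. Origin: on the bench under it.
- plane: Bystander. Wooden smoothing plane, 160 x 50 mm, 80 mm high. Origin: centre of its sole.
- offcut: Bystander. Offcut of light wood 120 x 45 x 22 mm. Origin: centre of its underside.
Not all that is in view belongs to the job. Leave any blue or purple look-alike of the stone alone.

How it is judged:
On the way, in this order (a step that is already met when the one before it is completed fails the run):
1. the lid has been released and stands open, the box still empty (value of joint lid above 1.4 rad and horizontal distance between stone and stonebox above 0.1 m), for 0.2 s.
2. the stone lies home in its seat, let go, with the lid open (z of stone in the frame of stonebox between 0.018 and 0.0255 m and x of stone in the frame of stonebox between -0.005 and 0.005 m and y of stone in the frame of stonebox between -0.005 and 0.005 m and angle between the x axis of stone and the x axis of stonebox, either way round below 0.08 rad and angle between stone's own z axis and vertical below 0.06 rad and value of joint lid above 1 rad and contact force between the fingers and stone below 0.2 N), for 0.2 s.
At the end, for the whole second after the job is handed in: The lid is latched shut by itself (joint between -0.02 and 0.04 rad), the stone lies at rest in the seat within 5 mm of its centre in x and y, underside no more than 3.5 mm above the seat, turned no more than 0.08 rad from the box's x either way round and tilted less than 0.06 rad (z of stone in the frame of stonebox between 0.018 and 0.0255 m and x of stone in the frame of stonebox between -0.005 and 0.005 m and y of stone in the frame of stonebox between -0.005 and 0.005 m and angle between the x axis of stone and the x axis of stonebox, either way round below 0.08 rad and angle between stone's own z axis and vertical below 0.06 rad and value of joint lid between -0.02 and 0.04 rad and linear speed of stone below 0.02 m/s); the robot touches nothing.
It fails at once if the robot presses on the box or its lid with more than 20 N (contact force between any of the fingers, the arm and stonebox above 20 N).
It fails at once if the stone is dropped into the box or knocked against it (touches it while moving faster than 0.35 m/s) (contact force between stone and stonebox above 3 N and linear speed of stone above 0.35 m/s).
It fails at once if a bystander is moved by more than 40 mm (distance of any of mallet, chisel, glue, square, brush, plane, offcut from where it was at the start of the episode above 0.04 m).
It also fails if it takes over 72 s, if anything falls off the work surface, if the arm or the gripper's body presses on something with over 40 N, if the wrist force passes 120 N, or if a joint passes its speed limit or range.

### The arm

A 6-joint arm with a two-finger parallel gripper is mounted at the origin on the work surface. World frame = base frame: x ahead of the robot, y to its left, z up, the work surface at z = 0. Lengths are in m, angles in rad, forces in N, time in s.
With the tool pointing down it reaches from about 0.25 to 0.775 m from the base axis. Payload 4 kg.
Tool frame: the origin (TCP) lies on the centre line of the jaws, within the pads' length; the fingertips stand bot.tcp_to_tips ahead of it and the grasp point (between the pads) lies 8 mm behind it (bot.tcp_to_tips is the distance from the TCP to the fingertips, in m); z points along the fingers, y is the line along which they close (so a half turn about z gives the same grasp; the last joint's range is limited). The gripper opens to 94 mm and grips with 3 to 60 N. Pads are 16 mm wide; open, the fingers measure 119 mm over their backs; the gripper's body (75 mm by 177 mm) begins 78 mm behind the grasp point.
Start: joints at [-0.103, 0.087, 1.371, -0, 1.684, -0.103], TCP at [0.55, -0, 0.217] pointing down, gripper open.
Joint ranges: [-3.1, 3.1], [-0.76, 2.03], [0.27, 2.55], [-1.08, 4.22], [0.17, 2.65], [-2.57, 2.57]. Speed limits (rad/s): [2.79, 2.79, 3.14, 3.14, 3.14, 3.14].

### API

Orientations are given as a unit quaternion [x, y, z, w].
In Python, from station import bot, solver, grab_frame, search_frame gives the robot as it stands. The module is installed in compiled form; this text tells all that it offers. Calls block until the motion is done:
- bot.move_ptp(position, orientation): joint-space move of the TCP to a pose.
- bot.move_straight(position, orientation=None, rate=0.15): straight line of the TCP; orientation=None keeps the orientation; rate is the mean speed in m/s.
- bot.goto_joints(angles): joint-space move.
- bot.grip(opening, grasp_force=None): opening from 0.0 (shut) to 1.0 (fully open); grasp_force is the grip in N (None keeps the last); returns when the fingers have stopped.
- bot.hold(seconds).
- solver.inverse_kinematics(position, orientation): joint angles nearest the present ones, or None.
- grab_frame(name): name is "scene" or "side" or "wrist"; returns a dict with "color" (420x560x3 uint8, red, green, blue), "z_map" (420x560 float32, m along the optical axis (not along the pixel's ray), 0 where there is no reading), "mtx" (3x3 intrinsics, pixels), "k1" (the pictures are not rectified: a ray, as slopes to the right and down, at radius r is drawn at 1 + k1 r^2 times it, then the intrinsics apply), "R" (3x3) and "t" (3): a world point X has camera coordinates R X + t; the wrist camera has in their place "T_tool_cam" (4x4, takes a point from camera to tool coordinates, whose origin is the TCP and whose axes are the flange's). Camera axes: x right, y down, z forward; pixel columns grow to the right and rows downward; lengths in m; the calibration is good to about 2 mm. A picture is of the moment at which its call begins: read the wrist's pose just before it.
A pose or a line that the arm cannot do raises bot.IKError and nothing moves.
- bot.job_done(): hands the job in; it is judged then, once.
Trained networks look in the newest picture that a camera, given by its name, has taken for a name from the list of things; names that differ only in an ending like _2 or _b are one class to them, and where a whole thing is asked for, a point or a joint stands for the part that bears it (a point fixed in the world has none). Each returns a list of dicts, best first, with "p" (0 to 1); they miss things now and then, are a little off and sometimes report something else, mostly with a low value. They report only what shows in the picture. A call takes as long as a camera call. They do not tell look-alikes from the thing itself.
- search_frame(camera, thing): "pixel" ([column, row] in pixels, amid what is visible of it).
Readings, each from a call of its own:
- bot.read_time_s(): time.
- bot.read_q(): joint angles.
- bot.read_dq(): joint speeds.
- bot.read_joint_torque(): joint torques, N m.
- bot.read_position(): TCP position.
- bot.read_tool_rot(): TCP orientation.
- bot.read_wrist_force(): force on the tool from outside, world axes, zero at the start.
- bot.read_wrist_torque(): the same for the moment, N m.
- bot.read_opening(): opening from 0.0 (shut) to 1.0 (fully open).
- bot.read_grip_force(): force on a finger pad.
Only numpy, scipy, OpenCV 4.12 (cv2) and the standard library are available. Lean on these libraries where they do the work, as an engineer would, in place of code of your own. Each camera call takes 0.05 s, during which the arm holds its last target. There are 200 camera calls.

## Working session

There is one attempt and no reset: what is moved stays moved. The work goes in short steps, each a Python script; the robot and the scene stay as the last script left them, time stands still between calls to the robot, and variables do not carry over. Pictures are saved under pics/ and viewed, at most 10 in all, crops included, and the job is handed in when it is done.

```bash
mkdir -p pics; cat > h.py <<'E'
import numpy as np, cv2
from station import bot, solver, grab_frame, search_frame
from scipy.spatial.transform import Rotation as Rn
def camT(f, pos=None, rot=None):
    if "R" in f:
        T=np.eye(4); T[:3,:3]=f["R"].T; T[:3,3]=-f["R"].T@f["t"]; return T
    T=np.eye(4); T[:3,:3]=Rn.from_quat(rot).as_matrix(); T[:3,3]=pos; return T@f["T_tool_cam"]
def cloud(f,T):
    """world xyz for every pixel (HxWx3), nan where no depth"""
    h,w=f["z_map"].shape; u,v=np.meshgrid(np.arange(w),np.arange(h))
    p=np.stack([u,v],-1).reshape(-1,1,2).astype(np.float64)
    s=cv2.undistortPoints(p,f["mtx"],np.array([f["k1"],0,0,0.])).reshape(h,w,2)
    z=np.where(f["z_map"]>0,f["z_map"],np.nan).astype(float)
    c=np.dstack([s[...,0]*z,s[...,1]*z,z])
    return c@T[:3,:3].T+T[:3,3]
def look(name):
    pos,rot=bot.read_position(),bot.read_tool_rot()
    f=grab_frame(name); T=camT(f,pos,rot); return f,T,cloud(f,T)
def save(n,im,s=1): cv2.imwrite(f"pics/{n}.png",cv2.resize(im[...,::-1],None,fx=s,fy=s,interpolation=cv2.INTER_CUBIC))
def down(yaw):
    """tool pointing down, tool y axis along world angle yaw"""
    y=np.array([np.cos(yaw),np.sin(yaw),0]); z=np.array([0,0,-1.]); x=np.cross(y,z)
    return Rn.from_matrix(np.stack([x,y,z],1)).as_quat()
E
python3 - <<'E'
from h import *
ims=[]
for n in ["scene","side"]:
    f,T,P=look(n); ims.append(f["color"]); print(n,T[:3,3].round(2))
    for th in ["stonebox","stone","lid_pad","mallet","chisel","glue","square","brush","plane","offcut"]:
        for d in search_frame(n,th)[:4]:
            c,r=[int(round(x)) for x in d["pixel"]]; print(th,(c,r),round(d["p"],2),P[r,c].round(3))
save("scene",ims[0],1.42); save("side",ims[1],1.42)
print(bot.tcp_to_tips,bot.read_time_s(),bot.read_tool_rot(),bot.read_wrist_force())
E
```

```text
scene [0.92 0.4  1.01]
stonebox (234, 181) 0.76 [ 0.545 -0.196  0.076]
stone (347, 349) 0.91 [0.648 0.34  0.024]
stone (360, 283) 0.9 [0.496 0.249 0.021]
stone (454, 263) 0.68 [0.269 0.39  0.027]
stone (230, 176) 0.65 [ 0.542 -0.218  0.076]
lid_pad (231, 175) 0.98 [ 0.537 -0.22   0.074]
mallet (427, 340) 0.87 [0.507 0.46  0.062]
chisel (227, 302) 0.68 [0.78  0.05  0.022]
chisel (203, 125) 0.58 [ 0.455 -0.472  0.03 ]
chisel (233, 178) 0.21 [ 0.538 -0.209  0.071]
glue (242, 125) 0.83 [ 0.398 -0.331  0.096]
square (174, 226) 0.62 [ 0.746 -0.233  0.011]
square (159, 167) 0.55 [ 0.659 -0.431  0.023]
brush (374, 232) 0.97 [0.35  0.176 0.02 ]
plane (206, 125) 0.97 [ 0.448 -0.465  0.031]
offcut (160, 168) 0.68 [ 0.659 -0.424  0.025]
offcut (204, 124) 0.41 [ 0.45  -0.473  0.031]
side [ 0.25 -1.06  0.72]
stonebox (222, 203) 0.58 [0.347 0.148 0.02 ]
stonebox (315, 266) 0.56 [ 0.511 -0.271  0.077]
stone (190, 172) 0.89 [0.264 0.371 0.023]
stone (261, 188) 0.87 [0.478 0.222 0.018]
stone (306, 169) 0.61 [0.649 0.314 0.025]
lid_pad (310, 247) 0.7 [ 0.52  -0.196  0.075]
mallet (246, 153) 0.74 [0.465 0.443 0.043]
chisel (372, 209) 0.97 [0.775 0.031 0.017]
glue (258, 301) 0.73 [ 0.364 -0.378  0.094]
square (404, 272) 0.58 [ 0.744 -0.256  0.009]
brush (221, 204) 0.63 [0.343 0.144 0.019]
plane (308, 360) 0.74 [ 0.435 -0.497  0.042]
offcut (397, 323) 0.57 [ 0.646 -0.427  0.024]
0.011 1.1 [7.07102924e-01 7.07110637e-01 3.50113809e-05 2.35934864e-05] [ 0.44203042 -0.40473193  0.16911844]
```

View pics/scene.png

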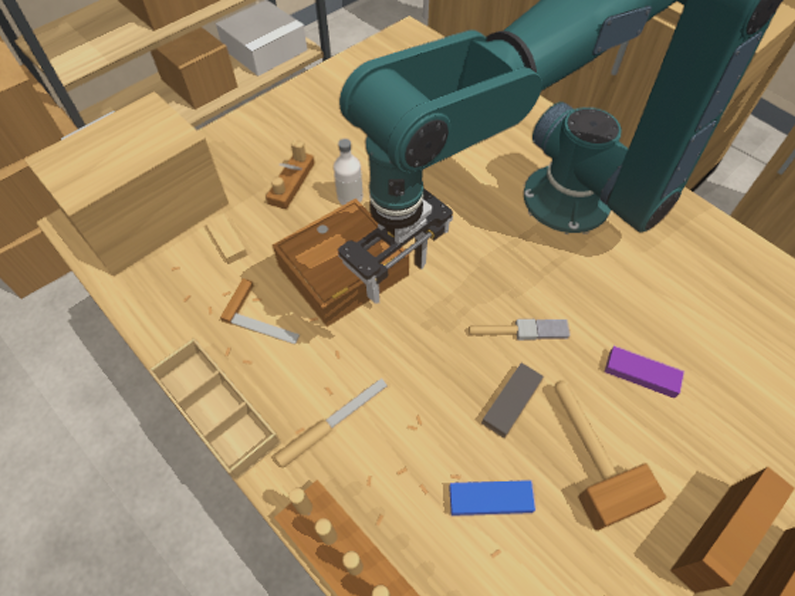

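View pics/side.png

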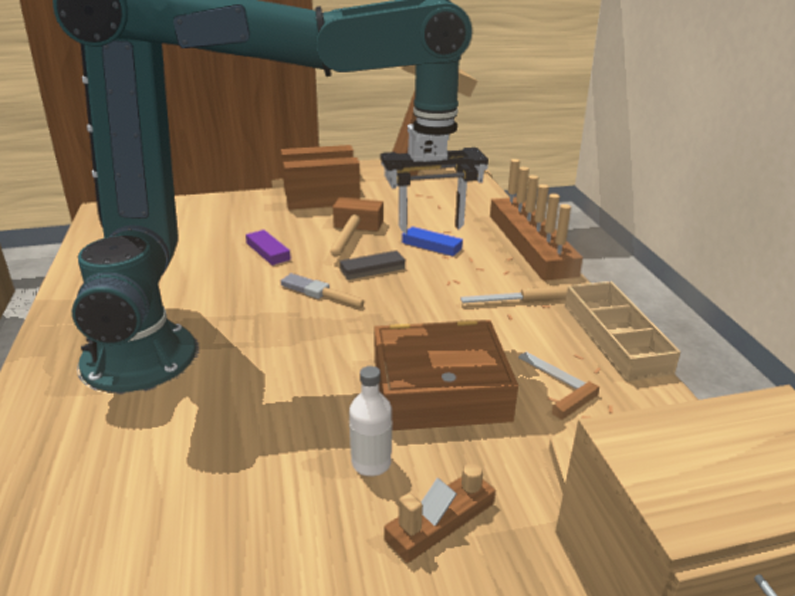

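The scene shows three stone-shaped blocks. In 560-px scene pixels they are grey (360,283), blue (347,349) and purple (454,263). The grey one fits the description and the other two are the look-alikes. The box is at about (0.53,-0.16), with its hinges on the world +y side and the pad disc at about (227,161). I'll look at the box and the stone from close by.

```bash
python3 - <<'E'
from h import *
q0=down(np.pi/2)
print(bot.read_tool_rot(), down(np.pi/2))
f,T,P=look("scene"); save("stonecrop",f["color"][215:385,300:500],3)
bot.move_ptp([0.49,0.25,0.30],bot.read_tool_rot())
f,T,P=look("wrist"); print(f["T_tool_cam"].round(3)); np.savez("w_stone.npz",c=f["color"],P=P); a=f["color"]
print(search_frame("wrist","stone"))
bot.move_ptp([0.51,-0.17,0.36],down(np.pi/2))
f,T,P=look("wrist"); np.savez("w_box.npz",c=f["color"],P=P)
for th in ["stonebox","lid_pad"]:
    for d in search_frame("wrist",th)[:2]:
        c,r=[int(round(x)) for x in d["pixel"]]; print(th,(c,r),round(d["p"],2),P[r,c].round(3))
save("two",np.hstack([a,f["color"]]),0.71)
print(bot.read_time_s())
E
```

```text
[7.07102924e-01 7.07110637e-01 3.50113809e-05 2.35934864e-05] [3.061617e-17 1.000000e+00 0.000000e+00 0.000000e+00]
[[ 0.    -0.963 -0.271  0.079]
 [ 1.     0.     0.    -0.   ]
 [-0.    -0.271  0.963 -0.168]
 [ 0.     0.     0.     1.   ]]
[{'pixel': [270.0, 180.7], 'p': 0.85}, {'pixel': [115.1, 84.3], 'p': 0.71}, {'pixel': [385.8, 120.6], 'p': 0.59}]
stonebox (256, 179) 0.87 [ 0.508 -0.205  0.075]
lid_pad (396, 251) 0.74 [0.658 0.056 0.016]
lid_pad (258, 182) 0.72 [ 0.513 -0.202  0.076]
4.4833
```

View pics/stonecrop.png

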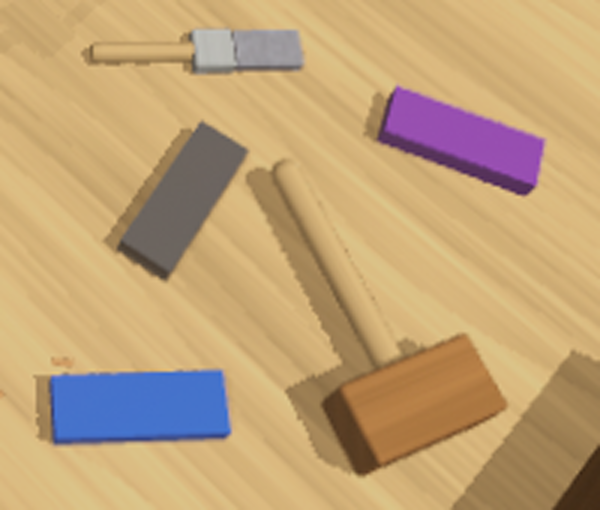

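View pics/two.png

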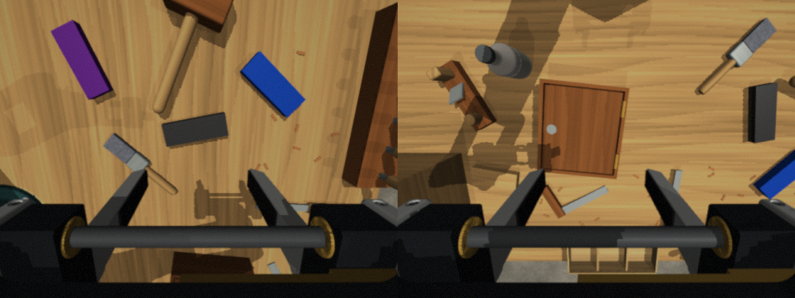

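The grey block at wrist px (275,182) is the stone. The other two in view are blue and purple. The box rim lies around wrist px (205,180), with the pad at about (216,181) and the hinge on the right (+y). Next I'll fit rectangles to the depth points.

```bash
cat >> h.py <<'E'
def fit(P,sel):
    """main blob of sel -> centre, (long,short), yaw of the long side, mean z"""
    sel=cv2.morphologyEx(sel.astype(np.uint8),cv2.MORPH_OPEN,np.ones((3,3)))
    n,l,s,_=cv2.connectedComponentsWithStats(sel); m=l==1+s[1:,4].argmax()
    Q=P[m]; (c,(w,h),a)=cv2.minAreaRect((Q[:,:2]*1000).astype(np.float32)); a=np.deg2rad(a)
    if w<h: w,h,a=h,w,a+np.pi/2
    return np.array(c)/1000,(w,h),(a+np.pi/2)%np.pi-np.pi/2,np.median(Q[:,2]),m
E
python3 - <<'E'
from h import *
d=np.load("w_box.npz"); P=d["P"]; z=P[...,2]
near=lambda c,r: np.hypot(P[...,0]-c[0],P[...,1]-c[1])<r
print(fit(P,(z>.066)&(z<.085)&near((.53,-.16),.16))[:4])
m=(z>.068)&(z<.085)&near((.52,-.2),.06); g=d["c"].astype(int); g=m&((g.max(2)-g.min(2))<35)&(g.max(2)>110)
print("pad",fit(P,g)[:4],g.sum(), fit(P,g)[4].nonzero()[0].mean(),fit(P,g)[4].nonzero()[1].mean())
d=np.load("w_stone.npz"); P=d["P"]; z=P[...,2]; g=d["c"].astype(int)
print("stone",fit(P,(z>.016)&(z<.032)&near((.49,.235),.11)&((g.max(2)-g.min(2))<35))[:4])
E
```

```text
(array([ 0.52017615, -0.19767314]), (210.34219360351562, 178.29417419433594), np.float64(-0.10217403943365255), np.float64(0.07461794301738345))Traceback (most recent call last):
  File "<stdin>", line 6, in <module>
  File "h.py", line 27, in fit
    n,l,s,_=cv2.connectedComponentsWithStats(sel); m=l==1+s[1:,4].argmax()
                                                          ~~~~~~~~~~~~~~^^
ValueError: attempt to get argmax of an empty sequence
```

```bash
python3 - <<'E'
from h import *
d=np.load("w_box.npz"); P=d["P"]; z=P[...,2]
near=lambda c,r: np.hypot(P[...,0]-c[0],P[...,1]-c[1])<r
c,s,a,zz,_=fit(P,(z>.064)&(z<.085)&near((.52,-.2),.17)); print(c,s,a,zz)
ey=np.array([-np.sin(a),np.cos(a)]); print("pad pred",c+ey*(85-150)/1000)
g=d["c"].astype(int); m=near(c-ey*.065,.03); 
print("col",P[250//1,0], [ (tuple(np.round(P[r,cc],3)),g[r,cc]) for r,cc in [(181,216),(181,222),(181,211)]])
g2=m&((g.max(2)-g.min(2))<40); print(g2.sum()); print("pad",np.nanmean(P[g2],0))
d=np.load("w_stone.npz"); P=d["P"]; z=P[...,2]; g=d["c"].astype(int)
print("stone",fit(P,(z>.016)&(z<.032)&near((.49,.235),.11)&((g.max(2)-g.min(2))<35))[:4])
E
```

```text
[ 0.51950897 -0.20364053] (210.4522247314453, 190.30276489257812) -0.10217403943365255 0.07459793426010064
pad pred [ 0.51287921 -0.26830154]
col [ 0.58996127 -0.54685736  0.16611935] [((np.float64(0.511), np.float64(-0.268), np.float64(0.077)), array([150, 155, 147])), ((np.float64(0.511), np.float64(-0.258), np.float64(0.076)), array([146, 149, 139])), ((np.float64(0.511), np.float64(-0.276), np.float64(0.076)), array([147, 149, 141]))]
156
pad [ 0.51215146 -0.26663592  0.0837684 ]
stone (array([0.48422543, 0.2448512 ]), (138.57177734375, 50.70431137084961), np.float64(0.18826175364538678), np.float64(0.02453021711145492))
```

```bash
cat >> h.py <<'E'
C=np.array([.5195,-.2036]); A=-.1022; TIP=bot.tcp_to_tips
ex=np.array([np.cos(A),np.sin(A),0]); ey=np.array([-np.sin(A),np.cos(A),0])
def B(x,y,z): return np.array([C[0],C[1],0])+ex*x+ey*y+[0,0,z]   # box -> world
def press(p,zstart,zmin,stop,step=.0007):
    """p: xy box; lower tips from zstart in steps until the added force reaches stop"""
    bot.hold(.15); f0=bot.read_wrist_force()[2]; z=zstart; log=[]
    while z>zmin:
        z-=step if z<.082 else .002
        bot.move_straight(B(p[0],p[1],z+TIP),rate=.03)
        f=bot.read_wrist_force()[2]-f0; log.append((round(z*1000,1),round(float(f),1)))
        if f>stop: break
    return z,log
E
python3 - <<'E'
from h import *
bot.grip(0.0,20); q=down(A)
j=solver.inverse_kinematics(B(0,-.065,.12+TIP),q); print(j)
if abs(j[5])>2.3: q=down(A+np.pi)
bot.move_ptp(B(0,-.065,.12+TIP),q); bot.move_straight(B(0,-.065,.084+TIP),q,rate=.1)
t=bot.read_time_s(); z,log=press((0,-.065),.084,.050,7.5); print(log,bot.read_time_s()-t)
bot.move_straight(B(.0,-.065,.115+TIP),rate=.3)
bot.move_straight(B(.01,-.13,.20+TIP),rate=.4)
bot.hold(.8)
f,T,P=look("scene"); save("open",f["color"][60:330,100:400],2); print(bot.read_time_s(),bot.read_wrist_force())
E
```

```text
[-5.79871401e-01  1.82218549e-01  1.43448726e+00 -4.44089210e-16
  1.52488685e+00 -4.77671401e-01]
[(82.0, -0.4), (80.0, -0.0), (79.3, -0.5), (78.6, -0.3), (77.9, -0.8), (77.2, -0.4), (76.5, -0.3), (75.8, 1.0), (75.1, 3.1), (74.4, 3.2), (73.7, 3.0), (73.0, 2.4), (72.3, 2.8), (71.6, 3.1), (70.9, 3.0), (70.2, 2.9), (69.5, 2.2), (68.8, 3.6), (68.1, 2.7), (67.4, 3.5), (66.7, 3.6), (66.0, 2.7), (65.3, 3.5), (64.6, 3.1), (63.9, 2.4), (63.2, 2.4), (62.5, 3.3), (61.8, 3.3), (61.1, 2.9), (60.4, 3.5), (59.7, 3.7), (59.0, 4.2), (58.3, 6.1), (57.6, 7.4), (56.9, 8.4)] 8.899999999999999
18.275 [-0.45844574  0.2665197   0.02019202]
```

View pics/open.png

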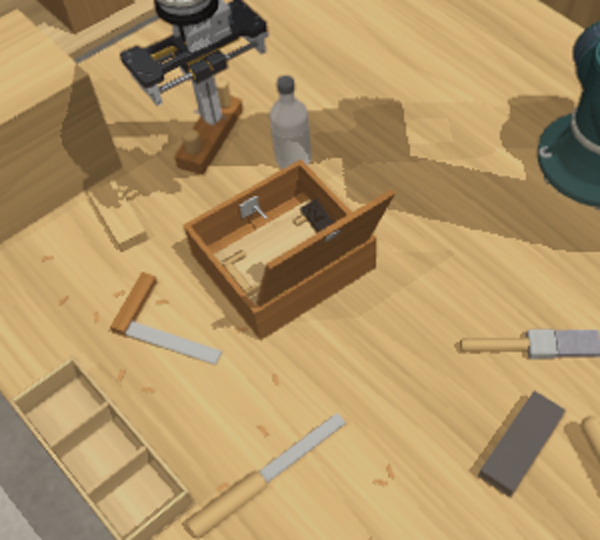

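The lid stands open. Next I'll hover over the stone in the placing orientation, measure it and grasp it, then measure it again in the hand.

```bash
cat >> h.py <<'E'
def stonefit(P,c,ctr,ztop):
    z=P[...,2]; g=c.astype(int)
    return fit(P,(abs(z-ztop)<.006)&(np.hypot(P[...,0]-ctr[0],P[...,1]-ctr[1])<.09)&((g.max(2)-g.min(2))<35))
E
python3 - <<'E'
from h import *
bot.move_straight(B(.0,-.12,.36),rate=.4)
yw=.188+np.pi/2
bot.move_ptp([.4842,.2449,.28],down(yw)); bot.grip(1.0,25); bot.hold(.2)
f,T,P=look("wrist"); c,s,a,z,_=stonefit(P,f["color"],(.484,.245),.0245); print(c,s,a,z,bot.read_q())
yw=a+np.pi/2
bot.move_straight([*c,.08],down(yw),rate=.25); bot.move_straight([*c,.005+TIP],down(yw),rate=.1)
bot.grip(0.2,25); print(bot.read_opening(),bot.read_grip_force())
p0=bot.read_position(); f,T,P=look("wrist"); save("grasp",f["color"],1.0); 
np.savez("g.npz",c=f["color"],P=P); r=stonefit(P,f["color"],c,.0245); print(p0,r[:4],r[4].sum())
bot.move_straight([*c,.20],rate=.2); bot.hold(.3)
p0=bot.read_position(); f,T,P=look("wrist"); zt=.0245+p0[2]-.016
r=stonefit(P,f["color"],p0,zt); print(p0,r[:4],r[4].sum(),bot.read_opening(),bot.read_time_s())
E
```

```text
[0.48372794 0.24455048] (138.34811401367188, 49.45724105834961) 0.18924234620351088 0.024595668222382294 [ 3.63745497e-01  6.72763005e-02  1.26738045e+00 -1.70196868e-05
  1.80699604e+00 -1.39503725e+00]
0.5308941844800008 24.999855905771255
[0.48368851 0.2448089  0.01604678] (array([0.46815796, 0.24139264]), (107.15435791015625, 73.19062805175781), np.float64(0.18737571995071756), np.float64(0.024558290042720393)) 14814
[0.48336972 0.24440714 0.19901537] (array([0.46770355, 0.24103116]), (107.64620971679688, 72.54849243164062), np.float64(0.16812401139140043), np.float64(0.20755532529618637)) 14720 0.5292687192988507 26.525
```

View pics/grasp.png

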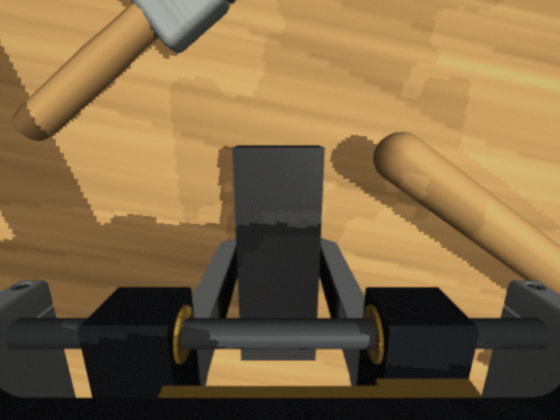

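```bash
python3 - <<'E'
from h import *
d=np.load("g.npz"); P=d["P"]; p0=np.array([.48368851,.2448089,.01604678]); yw=.18924+np.pi/2
Rt=Rn.from_quat(down(yw)).as_matrix(); L=(P-p0)@Rt   # tool coords
g=d["c"].astype(int); m=(abs(P[...,2]-.0245)<.004)&((g.max(2)-g.min(2))<35); m[235:]=0; m[:140]=0; m[:,:215]=0; m[:,345:]=0
Q=L[m]; print(m.sum(),"x max",np.percentile(Q[:,0],[99,99.8,100])*1000)
ys=[(L[r][m[r]][:,1].min()*1000,L[r][m[r]][:,1].max()*1000) for r in range(160,235,15)]; print(np.round(ys,1))
E
```

```text
7722 x max [69.32202322 69.42140214 69.49285168]
[[-25.   24.3]
 [-24.7  23.9]
 [-25.   23.8]
 [-24.9  24. ]
 [-25.3  23.7]]
```

```bash
python3 - <<'E'
from h import *
q=down(A+np.pi/2); o=(.0003,.0005)
p=bot.read_position(); bot.move_straight([p[0],p[1],.33],rate=.3)
bot.move_ptp(B(*o,.33),q); bot.move_straight(B(*o,.07),q,rate=.2); bot.hold(.3)
f0=np.array(bot.read_wrist_force()); t0=np.array(bot.read_wrist_torque()); z=.054; bot.move_straight(B(*o,z),rate=.1); log=[]
while z>.0355:
    z-=.001; bot.move_straight(B(*o,z),rate=.03); f=np.array(bot.read_wrist_force())-f0; log.append((round(z*1000,1),*f.round(1)))
    if f[2]>4: break
print(log, (np.array(bot.read_wrist_torque())-t0).round(2)); print(bot.read_position()-B(*o,z),bot.read_time_s(),bot.read_opening())
E
```

```text
[(53.0, np.float64(-0.4), np.float64(-0.6), np.float64(-0.3)), (52.0, np.float64(-0.4), np.float64(0.6), np.float64(-0.1)), (51.0, np.float64(0.7), np.float64(-0.2), np.float64(-0.8)), (50.0, np.float64(-0.6), np.float64(-0.8), np.float64(0.8)), (49.0, np.float64(-1.7), np.float64(0.1), np.float64(-0.3)), (48.0, np.float64(-0.6), np.float64(0.3), np.float64(0.5)), (47.0, np.float64(-0.1), np.float64(-0.0), np.float64(0.2)), (46.0, np.float64(1.1), np.float64(0.6), np.float64(-0.1)), (45.0, np.float64(0.3), np.float64(0.6), np.float64(-0.2)), (44.0, np.float64(0.7), np.float64(0.3), np.float64(-0.0)), (43.0, np.float64(0.4), np.float64(0.2), np.float64(-0.3)), (42.0, np.float64(-0.1), np.float64(0.4), np.float64(-0.4)), (41.0, np.float64(0.6), np.float64(0.5), np.float64(-0.0)), (40.0, np.float64(0.4), np.float64(-0.5), np.float64(1.1)), (39.0, np.float64(0.3), np.float64(0.7), np.float64(0.9)), (38.0, np.float64(1.3), np.float64(0.3), np.float64(0.8)), (37.0, np.float64(-2.2), np.float64(2.4), np.float64(7.3))] [ 0.38  0.52 -0.04]
[ 1.19451275e-04 -5.96948248e-05  1.02488846e-03] 35.0667 0.528251060717124
```

```bash
python3 - <<'E'
from h import *
q=down(A+np.pi/2); o=(.0003,.0005)
bot.move_straight(B(*o,.038),rate=.03)
bot.grip(.75); bot.move_straight(B(*o,.10),rate=.15); bot.move_straight(B(*o,.33),rate=.35); bot.hold(.2)
f,T,P=look("wrist"); save("seated",f["color"][60:330,100:460],2)
r=stonefit(P,f["color"],C,.047); d=r[0]-C; print("box xy mm",1000*d@ex[:2],1000*d@ey[:2],r[1],r[2]-A,r[3],bot.read_time_s())
E
```

```text
box xy mm 1.059620082706814 -0.6306963960726824 (138.12484741210938, 48.83146286010742) 0.0008121257201382653 0.04662751089730599 37.475
```

View pics/seated.png

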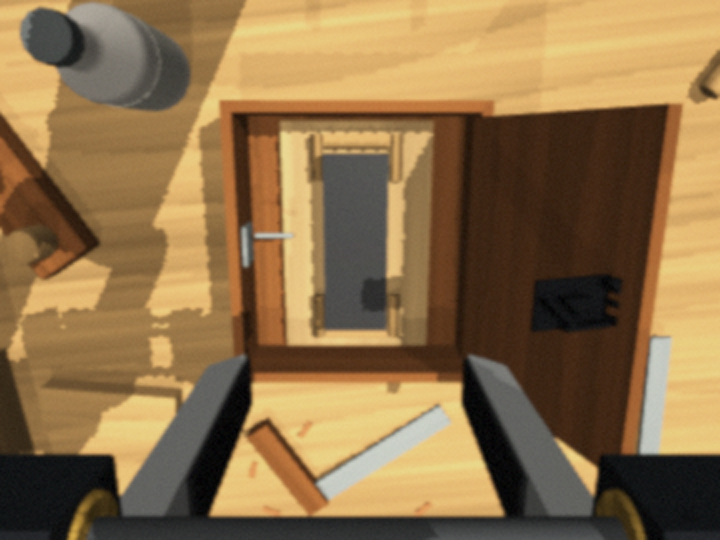

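The stone lies flat between the seat blocks (crop px 355,240), about 1 mm off centre, with its top at 46.6 mm. Now I'll close the lid.

```bash
python3 - <<'E'
from h import *
q=down(A); bot.grip(0.0,20)
bot.move_ptp(B(0,.19,.33),q); bot.move_straight(B(0,.19,.19+TIP),q,rate=.25); bot.hold(.15)
f0=np.array(bot.read_wrist_force()); log=[]; ok=True
for th in np.arange(1.85,.11,-.1):
    r=.14+(.158-.14)*(1.85-th)/1.7
    y=.085-r*np.cos(th)+.004*np.sin(th)+.008; z=.07+r*np.sin(th)+.004*np.cos(th)
    bot.move_straight(B(0,y,z+TIP),q,rate=.10)
    f=np.array(bot.read_wrist_force())-f0; log.append((round(float(th),2),*[round(float(v),1) for v in f]))
    if np.linalg.norm(f)>13: ok=False; break
print(log,ok,(y,z),bot.read_time_s())
if ok:
    zs=z
    while z>.0775: z-=.003; bot.move_straight(B(0,-.065,z+TIP),rate=.05); f=bot.read_wrist_force()[2]-f0[2]; print(round(z,4),round(f,1))
    log=[]
    while z>.052:
        z-=.0007; bot.move_straight(B(0,-.065,z+TIP),rate=.03); f=bot.read_wrist_force()[2]-f0[2]; log.append((round(z*1000,1),round(float(f),1)))
        if f>7.5: break
    print(log,bot.read_time_s())
    bot.move_straight(B(0,-.065,.085+TIP),rate=.04); print("lift F",bot.read_wrist_force()[2]-f0[2])
    bot.move_straight(B(0,-.065,.11+TIP),rate=.1); bot.hold(.3); print("F",bot.read_wrist_force()[2]-f0[2],bot.read_time_s())
E
```

```text
[(1.85, 0.4, 1.0, 0.6), (1.75, 0.1, 0.8, 0.1), (1.65, 0.6, 0.0, -0.6), (1.55, -0.3, 1.9, -0.7), (1.45, 0.6, 0.6, -0.7), (1.35, 0.7, 1.6, -1.9), (1.25, 0.7, 1.2, -0.5), (1.15, 0.7, 0.7, -0.0), (1.05, 0.5, 0.7, -0.4), (0.95, 1.5, 1.3, 0.9), (0.85, 0.5, 0.1, 0.8), (0.75, 1.0, 1.0, 1.1), (0.65, 1.3, 0.8, 2.2), (0.55, 0.7, 0.3, 2.4), (0.45, -0.4, 0.8, 1.6), (0.35, 0.1, -1.2, 1.8), (0.25, 0.6, -0.3, 1.4), (0.15, 0.2, -0.0, 1.9)] True (np.float64(-0.06262807778400034), np.float64(0.09756630924257263)) 46.8917
0.0946 3.0
0.0916 2.1
0.0886 2.7
0.0856 2.5
0.0826 1.3
0.0796 2.3
0.0766 2.2
[(np.float64(75.9), 2.1), (np.float64(75.2), 3.3), (np.float64(74.5), 2.7), (np.float64(73.8), 3.4), (np.float64(73.1), 3.0), (np.float64(72.4), 3.2), (np.float64(71.7), 3.0), (np.float64(71.0), 2.6), (np.float64(70.3), 2.3), (np.float64(69.6), 2.2), (np.float64(68.9), 3.0), (np.float64(68.2), 3.5), (np.float64(67.5), 3.0), (np.float64(66.8), 3.6), (np.float64(66.1), 2.7), (np.float64(65.4), 2.7), (np.float64(64.7), 3.8), (np.float64(64.0), 3.5), (np.float64(63.3), 3.7), (np.float64(62.6), 3.3), (np.float64(61.9), 3.3), (np.float64(61.2), 2.9), (np.float64(60.5), 3.4), (np.float64(59.8), 3.6), (np.float64(59.1), 5.2), (np.float64(58.4), 7.3), (np.float64(57.7), 8.8)] 55.3917
lift F -0.6096620046088685
F -0.2298872063370933 56.925
```

```bash
python3 - <<'E'
from h import *
bot.move_straight(B(0,-.065,.30),rate=.3)
f,T,P=look("wrist")
L=(P-[C[0],C[1],0]); x=L@ex; y=L@ey
for a in (-.07,-.05,0,.05): print(a,np.nanmedian(P[...,2][(abs(y-a)<.008)&(abs(x)<.06)]))
f,T,P=look("scene"); save("closed",f["color"][60:330,100:400],2); print(bot.read_time_s())
E
```

```text
-0.07 0.0732028448713326
-0.05 0.4121701190373361
0 0.07324835562748566
0.05 0.07341352403427182
57.775
```

View pics/closed.png

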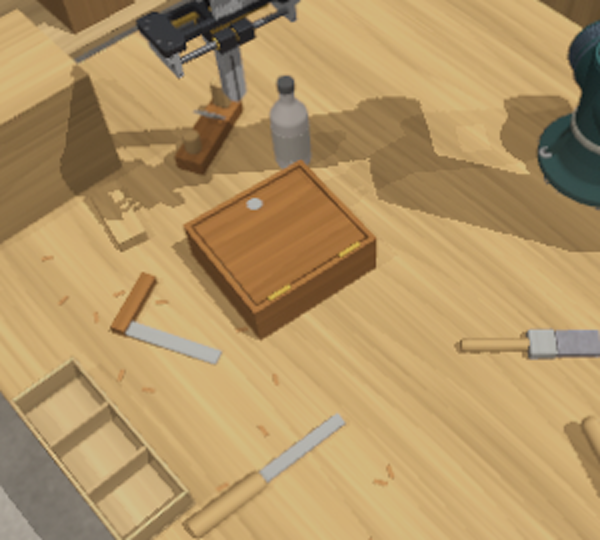

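The lid is flush and latched (crop px 280,240), the arm is clear, and the bystanders in view haven't moved.

```bash
python3 -c "
from station import bot
print(bot.job_done())"
```

```text
the job is handed in; nothing more can be done
None
```

The stone is flat in its seat, about 1 mm off centre, the lid is latched shut and flush, and I handed the job in at about 58 s; the hardest press on the lid read was 8.8 N, and no verdict came back.

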